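# Tare the ink scale with its tray and mixing pot

## Robot

A 7-joint arm with a two-finger parallel gripper is mounted at the origin on the work surface. World frame = base frame: x ahead of the robot, y to its left, z up, the work surface at z = 0. Lengths are in m, angles in rad, forces in N, time in s.
With the tool pointing down it reaches from about 0.4 to 0.85 m from the base axis. Payload 10.4 kg.
Tool frame: the origin (TCP) lies between the finger pads; the fingertips stand manip.tip_extent ahead of it and the grasp point (between the pads) lies 6 mm ahead of it (manip.tip_extent is the distance from the TCP to the fingertips, in m); z points along the fingers, y is the line along which they close (so a half turn about z gives the same grasp; the last joint's range is limited). The gripper opens to 85 mm and grips with 20 to 120 N. Pads are 22 mm wide; open, the fingers measure 114 mm over their backs; the gripper's body (76 mm by 85 mm) begins 54 mm behind the grasp point. The pads swing forward as they close: fully open they stand 13 mm farther back than shut.
Start: joints at [1.201, 0.332, -0.065, 1.46, 0.022, 1.35, -0.088], TCP at [0.212, -0.588, 0.228] pointing down, gripper open.
Joint ranges: [-2.6, 2.6], [-0.5, 2.12], [-1.47, 1.34], [0.16, 2.42], [-1.27, 4.41], [0.06, 2.06], [-2.6, 2.6]. Speed limits (rad/s): [2.22, 2.22, 2.79, 2.79, 3.14, 3.14, 3.14].

## Interface

Orientations are given as a unit quaternion [x, y, z, w].
In Python, from workcell import get_obs, optics, workorder, manip gives the robot as it stands.
- The arm moves only by the tool jog_arm, never from a script. Its argument "increments" is a list of rows, each a list of 7 numbers: the shift along the tool's x, y, z in m, then the turn, a rotation vector about the tool's x, y, z in rad, then the opening, from -1 (shut) to 1 (fully open). A call has 1 to 5 rows; each row is the pose to reach, as a shift and turn from the pose commanded when the call began, along the tool's axes at that moment; what a row does not reach only later rows make up. A row lasts 1/12 s, in which the tool goes at most 41.7 mm and 7.16 degrees, less where a joint would pass 70% of its speed; a pose out of reach is approached as far as the arm can. A call with a gripper value outside its range is refused whole. The fingers move at their own pace and stop on an object; "grip_force" is the grip in N (left out, the last holds). Time passes only in rows, so rows that repeat a pose let the fingers close. It gives the time, the measured TCP pose, the force, the opening and the grip force at its end, in the units of the state.
- get_obs(): the state, without advancing time (a new reading comes with each control period).
- optics.camera(name): name is "scene" or "top" or "wrist"; returns a dict with "color" (480x640x3 uint8, red, green, blue), "depth" (480x640 float32, m along the optical axis (not along the pixel's ray), 0 where there is no reading), "K" (3x3 intrinsics, pixels), "k1" (the pictures are not rectified: a ray, as slopes to the right and down, at radius r is drawn at 1 + k1 r^2 times it, then the intrinsics apply), "R" (3x3) and "t" (3): a world point X has camera coordinates R X + t. Camera axes: x right, y down, z forward; pixel columns grow to the right and rows downward; lengths in m; the calibration is good to about 2 mm. A picture is of the moment at which its call begins.
- workorder.hand_in(): hands the job in; it is judged then, once.
The state is a dict: "clock": time; "joint_pos": joint angles; "joint_velocities": joint speeds; "tau": joint torques, N m; "position": TCP position; "ee_rot": TCP orientation; "ft_force": force on the tool from outside, world axes, zero at the start; "torque": the same for the moment, N m; "grip_width": opening from 0.0 (shut) to 1.0 (fully open); "grasp_force": force on a finger pad.
Only numpy, scipy, OpenCV 4.12 (cv2) and the standard library are available. Lean on these libraries where they do the work, as an engineer would, in place of code of your own. Each camera call takes 0.05 s, during which the arm holds its last target. There are 200 camera calls.

## Task

Get the ink scale ready for weighing: lift the hanging weighing tray up and off its hook and set it gently, level and centred, on the scale's platform, then stand the empty steel mixing pot upright in the tray's pan. With both resting on the scale, turn the dial's bezel until its zero mark meets the tip of the pointer (within half a dial division), and let go. Leave the jar and the ink knife where they are.

Things in the scene. Friction and masses are not known exactly. Their poses are not given: they have to be found in the camera images.
- scale: Fixed grey bench scale, low housing 150 (x) x 310 (y) mm, top 55 mm above the table. Origin: centre of its underside; z up. Seen along its y axis, the sprung platform is centred at y = -90 mm and the round dial at y = +90 mm (both x = 0). It stands somewhere different and turned differently each time.
- platform: The scale's square steel platform, 120 x 120 x 7 mm, flat. Origin: centre of its top face, 95 mm above the table when empty; axes as the scale's. It sinks straight down under load, about 1.6 mm per newton (some 7 to 11 mm with tray and pot); it must never be forced down more than 26 mm.
- bezel (a joint): Turn of the dial's bezel (rad), vertical axis, growing clockwise seen from above; range -1 to 3; stays where left (0.03 N m friction). A knurled metal ring 66 mm across, 32 mm tall, from 100 to 132 mm above the table, on a thinner column; grip it across its diameter from above. Its white face with 30 equal divisions turns with it.
- bezel_top (a point): Centre of the bezel's rim plane, on its axis, 132 mm above the table; its frame turns with the bezel.
- zero_mark (a point): The zero mark: a broad black block at the edge of the white face (continued on the metal rim), the only broad mark; this point is its inner end, 24 mm from the axis. At bezel = 0 it lies on the scale's +x side of the axis.
- pointer (a joint): Angle of the black pointer (rad), clockwise from above, same zero as the bezel: the dial reads zero when joint pointer = joint bezel. It is driven by the platform (0.2 rad per newton of load), lies sunk inside the bezel's rim and cannot be turned by hand.
- pointer_tip (a point): Tip of the pointer, 24 mm from the dial axis.
- hook_stand: Fixed wooden stand with a steel hook, a round bar 8 mm thick that runs level from the post towards the stand's -x, its top 135 mm above the table. Origin: on the table under the point where the tray hangs. The upturned tip is 28 mm to -x of the origin; the post (up to 152 mm high) begins 75 mm to +x; base plate 12 mm thick.
- hook_tip (a point): Top of the hook's upturned tip, 147 mm above the table (12 mm above the bar's top). The tray comes off by lifting it at least 15 mm and moving it to the stand's -x by at least 45 mm.
- tray: Loose weighing tray, about 300 g (varies), hanging level, underside 50 mm above the table, axes as the stand's. Origin: underside, below the handle. Handle: two posts, 22 mm gap for the hook's bar (along x), grip block on top (z 85 to 130 mm). Square pan centred at y = +70 mm, lip up to z = 12 mm; counterweight at y = -28 mm. Empty it balances under the handle; extent y = -39 to +118 mm.
- tray_handle (a point): Middle of the tray's grip block, 112 mm above its underside: 36 mm wide along the tray's y (pinch it along y), 12 mm along x.
- tray_mid (a point): Middle of the whole tray, on its underside at y = +40 mm: this point belongs over the middle of the platform.
- pan_floor (a point): Centre of the pan's floor (upper face, 4 mm above the tray's underside); clear floor 90 x 90 mm.
- pot: Loose empty round steel mixing pot, open on top, 62 mm across, 55 mm tall, wall 3 mm, about 200 g (varies). Origin: centre of its underside. It and the jar may have changed places.
- jar: Bystander: amber glass jar with a dark lid, 66 mm across, 110 mm tall. Origin: centre of its underside.
- ink_knife: Bystander: flat ink knife about 200 mm long lying along its x.
Things that resemble listed ones, but are neither listed nor needed, are in the scene too. Of the things shaped like the pot, the steel one is meant.

How it is judged:
On the way, in this order (a step that is already met when the one before it is completed fails the run):
1. the tray is lifted clear of the hook (distance between tray_handle and hook_tip above 0.09 m), for 0.1 s.
2. the tray stands level and centred on the platform (horizontal distance between tray_mid and platform below 0.04 m and contact force between tray and platform above 1 N and angle between tray's own z axis and vertical below 0.06 rad), for 0.2 s.
3. the pot stands upright in the pan of the tray on the platform (all of step 2 and x of pot in the frame of tray between -0.02 and 0.02 m and y of pot in the frame of tray between 0.05 and 0.09 m and z of pot in the frame of tray between 0.001 and 0.009 m and angle between pot's own z axis and vertical below 0.08 rad), for 0.2 s.
4. the bezel's zero mark is at the pointer's tip, with tray and pot on the scale (all of step 3 and horizontal distance between pointer_tip and zero_mark below 0.0025 m), for 0.3 s.
At the end, for the whole second after the job is handed in: The tray rests level on the platform (its middle within 40 mm of the platform's), the pot stands upright in the tray's pan, both at rest, and the bezel's zero mark is within 2.5 mm (half a division) of the pointer's tip (all of step 4 and linear speed of each of tray, pot below 0.02 m/s); the robot touches nothing.
It fails at once if the jar is pushed more than 30 mm (distance of jar from where it was at the start of the episode above 0.03 m).
It fails at once if the ink knife is pushed more than 30 mm (distance of ink_knife from where it was at the start of the episode above 0.03 m).
It fails at once if the platform is forced down more than 26 mm (not gentle) (height (world z) of platform below 0.069 m).
It also fails if it takes over 66 s, if anything falls off the work surface, if the arm or the gripper's body presses on something with over 40 N, if the wrist force passes 120 N, or if a joint passes its speed limit or range.

## Working session

There is one attempt and no reset: what is moved stays moved. The work goes in short steps, Python scripts to look and compute and a tool call to move; the robot and the scene stay as the last step left them, time stands still between calls to the robot, and variables do not carry over. Pictures are saved under pics/ and viewed, at most 12 in all, crops included, and the job is handed in when it is done.

Besides the shell and the picture viewer there is one more tool, called after "Request:" by a JSON object that holds its "api" and its "payload". jog_arm: Moves the arm, as the interface text tells. Its arguments: {"type":"object","properties":{"increments":{"type":"array"},"grip_force":{"type":"number"}},"required":["increments"]}

```bash
mkdir -p pics; ls; cat > h.py <<'E'
import numpy as np, cv2
from workcell import get_obs, optics, workorder, manip
def snap(name):
    c=optics.camera(name); np.savez('last_%s.npz'%name,**{k:np.asarray(v) for k,v in c.items()}); return c
def load(name): return dict(np.load('last_%s.npz'%name))
def ray(c,u,v):
    K=c['K']; d=np.array([(u-K[0,2])/K[0,0],(v-K[1,2])/K[1,1]]); s=d.copy()
    for _ in range(20): s=d/(1+float(c['k1'])*(s@s))
    return np.array([s[0],s[1],1.])
def at_z(c,u,v,z):
    R,t=c['R'],c['t']; o=-R.T@t; d=R.T@ray(c,u,v); return o+d*(z-o[2])/d[2]
def at_d(c,u,v):
    D=c['depth'][int(v)-1:int(v)+2,int(u)-1:int(u)+2]; D=np.median(D[D>0]) if (D>0).any() else np.nan
    return c['R'].T@(ray(c,u,v)*D-c['t'])
def proj(c,X):
    p=c['R']@np.asarray(X,float)+c['t']; s=p[:2]/p[2]; s=s*(1+float(c['k1'])*(s@s)); return c['K'][:2,:2]@s+c['K'][:2,2]
def save(img,fn): cv2.imwrite('pics/'+fn,cv2.cvtColor(img,cv2.COLOR_RGB2BGR))
E
python3 - <<'E'
from h import *
o=get_obs(); print({k:np.round(v,3) for k,v in o.items()}); print(manip.tip_extent)
for n in ('top','scene'):
    c=snap(n); print(n,-c['R'].T@c['t'],c['K'][0,0]); save(c['color'],n+'1.png')
E
```

```text
pics
{'clock': np.float64(0.0), 'joint_pos': array([ 1.201,  0.333, -0.065,  1.461,  0.022,  1.35 , -0.089]), 'joint_velocities': array([ 0.001,  0.002, -0.   ,  0.   , -0.001,  0.002, -0.   ]), 'tau': array([-1.0000e-03, -6.2544e+01,  4.9000e-02, -3.9161e+01,  1.6000e-02,
        1.0000e-02, -0.0000e+00]), 'position': array([ 0.212, -0.587,  0.227]), 'ee_rot': array([ 0.985,  0.173, -0.   , -0.001]), 'ft_force': array([-0.17 , -0.721, -0.06 ]), 'torque': array([-0.011,  0.021,  0.005]), 'grasp_force': np.float64(0.0), 'grip_width': np.float64(0.999)}
0.025
top [0.38355515 0.0494236  1.51240768] 567.7175525529342
scene [1.23396726 0.44412375 0.6989244 ] 448.32838519264305
```

View pics/top1.png

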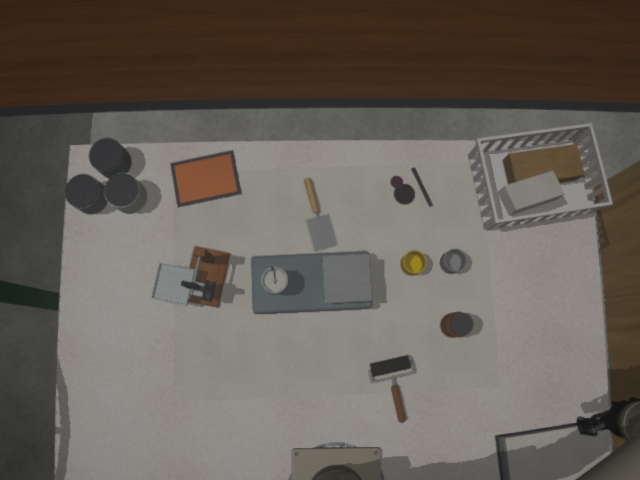

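View pics/scene1.png

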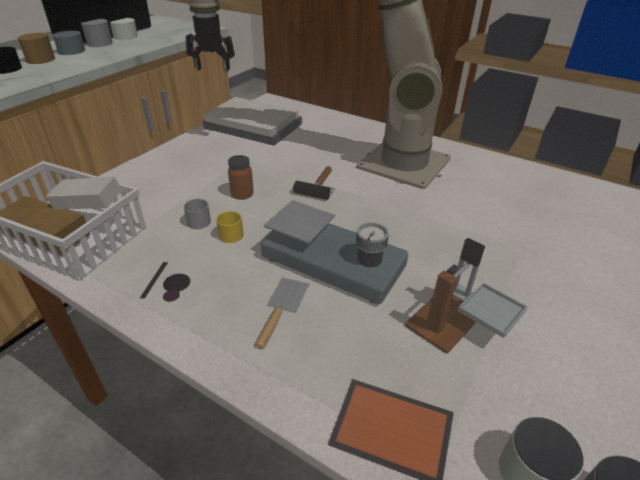

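Top view: the robot is at the bottom, up is +x and left is +y. Pot look-alikes are the steel-grey pot (454,261), the yellow pot (414,263) and the amber jar (459,324). I choose the grey steel one. The tray hangs at about (197,290) and the scale is at (312,282), with its dial at (275,280). The knife is at (316,215). The next crop checks these.

```bash
python3 - <<'E'
from h import *
c=load('top'); im=c['color']
a=cv2.resize(im[235:325,145:245],(400,360),interpolation=cv2.INTER_CUBIC)
b=cv2.resize(im[235:325,395:495],(400,360),interpolation=cv2.INTER_CUBIC)
d=cv2.resize(im[245:320,245:379],(429,240),interpolation=cv2.INTER_CUBIC)
e=cv2.resize(im[260:300,255:295],(240,240),interpolation=cv2.INTER_CUBIC)
o=np.zeros((600,800,3),np.uint8); o[:360,:400]=a;o[:360,400:]=b;o[360:,:429]=d;o[360:,450:690]=e
save(o,'crop1.png')
for n,z,p in [('platcorner',.095,(323,254)),('pc2',.095,(370,254)),('pc3',.095,(371,301)),('pc4',.095,(325,302)),('dial',.132,(275,280)),('pot',.055,(454,261)),('handle',.16,(197,290))]:
    print(n,at_z(c,*p,z).round(3),at_d(c,*p).round(3))
E
```

```text
platcorner [0.607 0.027 0.095] [0.613 0.026 0.053]
pc2 [ 0.606 -0.092  0.095] [ 0.62  -0.102  0.003]
pc3 [ 0.487 -0.092  0.095] [ 0.489 -0.096  0.056]
pc4 [0.486 0.023 0.095] [0.488 0.023 0.058]
dial [0.538 0.145 0.132] [0.539 0.146 0.125]
pot [ 0.591 -0.317  0.055] [ 0.598 -0.33   0.004]
handle [0.512 0.331 0.16 ] [0.522 0.353 0.056]
```

View pics/crop1.png

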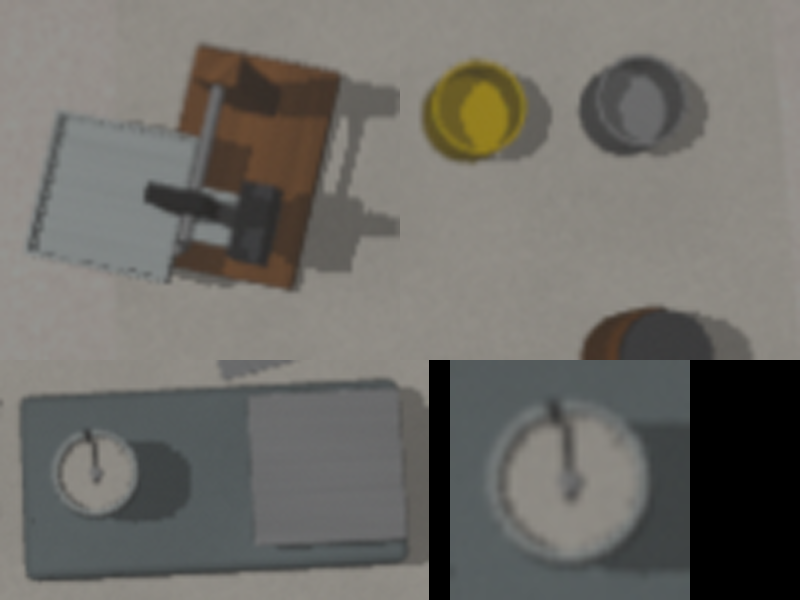

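The crop shows the grey steel pot at (555,260) with the yellow decoy to its left. The tray's pan points to world +y, and the hook bar runs towards the robot. The zero mark sits near the pointer tip, both toward scale +x. Next I measure exact poses from depth.

```bash
cat >> h.py <<'E'
def cloud(c,u0,u1,v0,v1):
    P=[];Q=[]
    for v in range(v0,v1):
        for u in range(u0,u1):
            D=c['depth'][v,u]
            if D>0: P.append(c['R'].T@(ray(c,u,v)*D-c['t']));Q.append((u,v))
    return np.array(P),np.array(Q)
def rect(p):
    (cx,cy),wh,a=cv2.minAreaRect((p[:,:2]*1000).astype(np.float32)); return np.round([cx,cy,*wh,a],1)
E
python3 - <<'E'
from h import *
c=load('top')
P,Q=cloud(c,145,245,235,325)
z=P[:,2]
for n,m in [('block',(z>.165)),('bar',(z>.125)&(z<.145)),('pan',(z>.046)&(z<.068)),('mid',(z>.145)&(z<.165))]:
    p=P[m]; print(n,m.sum(),p.mean(0).round(4),rect(p), np.ptp(p,axis=0).round(3))
P,Q=cloud(c,245,385,245,320); z=P[:,2]
for n,m in [('plat',(abs(z-.095)<.006)&(P[:,1]<.05)),('housing',abs(z-.055)<.006),('dial',(z>.115)),('rim',(z>.128))]:
    p=P[m]; print(n,m.sum(),p.mean(0).round(4),rect(p))
P,Q=cloud(c,435,475,240,285); z=P[:,2]
p=P[z>.045]; print('pot',len(p),rect(p),p[:,2].max()); 
P,Q=cloud(c,395,434,240,285); p=P[P[:,2]>.045]; print('yellow',rect(p))
s=np.load('last_scene.npz'); s=dict(s)
P,Q=cloud(s,400,530,230,350); z=P[:,2]
p=P[(z>.15)]; print('scene block',len(p),p.mean(0).round(4),rect(p),p[:,2].max())
E
```

```text
block 88 [0.5253 0.3467 0.1796] [525.6 347.5  38.   12.7  78.3] [0.019 0.038 0.019]
bar 151 [0.557  0.3388 0.135 ] [555.  339.2  32.  125.1  75.5] [0.119 0.05  0.019]
pan 1439 [0.5397 0.4121 0.0546] [542.8 391.2 121.8 171.6   7.7] [0.131 0.166 0.022]
mid 114 [0.5916 0.3324 0.1515] [557.8 341.1  34.  124.8  81.4] [0.122 0.048 0.019]
plat 2165 [ 0.5464 -0.033   0.0949] [546.9 -33.3 120.6 120.1   2.2]
housing 3639 [0.5362 0.0961 0.0546] [542.8  57.7 149.7 307.8   2.2]
dial 588 [0.54   0.1467 0.1252] [539.8 146.5  65.6  65.5  64.5]
rim 143 [0.54   0.1469 0.1319] [539.2 146.7  64.5  64.5  25.9]
pot 119 [ 595.5 -319.3   59.4   62.1   45.9] 0.06159732611792214
yellow [ 591.9 -210.6   59.8   60.4    0.6]
scene block 444 [0.5506 0.3453 0.1641] [570.6 340.6  37.  104.9  78.7] 0.1813155738516756
```

```bash
cat >> h.py <<'E'
def pose():
    o=get_obs(); x,y,z,w=o['ee_rot']; return (*o['position'],2*np.degrees(np.arctan2(y,x)))
def plan(wps,start=None,lin=.2,ang=34):
    """wps (x,y,z,yaw deg); prints one line per 5-row call: shift in tool axes at its start, turn about tool z"""
    p=np.array(start if start is not None else pose(),float); print('from',p.round(4))
    for w in wps:
        w=np.array(w,float); n=int(max(1,np.ceil(np.linalg.norm(w[:3]-p[:3])/lin),np.ceil(abs(w[3]-p[3])/ang)))
        d=(w-p)/n
        for i in range(n):
            a=np.radians(p[3]); print('  %.3f %.3f %.3f  rz %.3f'%(d[0]*np.cos(a)+d[1]*np.sin(a),d[0]*np.sin(a)-d[1]*np.cos(a),-d[2],-np.radians(d[3]))); p=p+d
        print(' ->',p.round(3))
E
python3 - <<'E'
from h import *
print(get_obs()['ee_rot'])
plan([(.55,-.15,.30,110),(.5256,.3475,.30,168.5)])
E
```

```text
[ 9.85000640e-01  1.72549498e-01 -1.28958025e-04 -6.26624585e-04]
from [ 0.2123 -0.5875  0.2271 19.8722]
  0.155 -0.099 -0.024  rz -0.524
  0.184 -0.008 -0.024  rz -0.524
  0.163 0.085 -0.024  rz -0.524
 -> [  0.55  -0.15   0.3  110.  ]
  0.159 0.049 -0.000  rz -0.340
  0.133 0.099 -0.000  rz -0.340
  0.092 0.138 -0.000  rz -0.340
 -> [  0.526   0.348   0.3   168.5  ]
```

Request:
{"api": "jog_arm", "payload": {"increments": [[0.155,-0.099,-0.024,0,0,-0.524,1],[0.155,-0.099,-0.024,0,0,-0.524,1],[0.155,-0.099,-0.024,0,0,-0.524,1],[0.155,-0.099,-0.024,0,0,-0.524,1],[0.155,-0.099,-0.024,0,0,-0.524,1]]}}

```text
clock: 0.52
position: [0.3286, -0.4374, 0.2525]
ee_rot: [0.904, 0.428, 0.001, 0.0]
ft_force: [-0.1, 0.2, 1.1]
grip_width: 1.0
grasp_force: 0.0
```

Request:
{"api": "jog_arm", "payload": {"increments": [[0.184,-0.008,-0.024,0,0,-0.524,1],[0.184,-0.008,-0.024,0,0,-0.524,1],[0.184,-0.008,-0.024,0,0,-0.524,1],[0.184,-0.008,-0.024,0,0,-0.524,1],[0.184,-0.008,-0.024,0,0,-0.524,1]]}}

```text
clock: 0.93
position: [0.4402, -0.2911, 0.2766]
ee_rot: [0.762, 0.647, 0.001, 0.0]
ft_force: [0.2, -0.1, 0.7]
grip_width: 0.999
grasp_force: 0.0
```

Request:
{"api": "jog_arm", "payload": {"increments": [[0.163,0.085,-0.024,0,0,-0.524,1],[0.163,0.085,-0.024,0,0,-0.524,1],[0.163,0.085,-0.024,0,0,-0.524,1],[0.163,0.085,-0.024,0,0,-0.524,1],[0.163,0.085,-0.024,0,0,-0.524,1]]}}

```text
clock: 1.35
position: [0.5516, -0.1452, 0.3003]
ee_rot: [0.569, 0.822, 0.001, -0.0]
ft_force: [-0.1, -0.3, 1.1]
grip_width: 1.003
grasp_force: 0.0
```

Request:
{"api": "jog_arm", "payload": {"increments": [[0.159,0.049,0,0,0,-0.34,1],[0.159,0.049,0,0,0,-0.34,1],[0.159,0.049,0,0,0,-0.34,1],[0.159,0.049,0,0,0,-0.34,1],[0.159,0.049,0,0,0,-0.34,1]]}}

```text
clock: 1.77
position: [0.5399, 0.0251, 0.3003]
ee_rot: [0.422, 0.906, 0.001, -0.0]
ft_force: [-0.4, 1.2, 1.3]
grip_width: 1.0
grasp_force: 0.0
```

Request:
{"api": "jog_arm", "payload": {"increments": [[0.133,0.099,0,0,0,-0.34,1],[0.133,0.099,0,0,0,-0.34,1],[0.133,0.099,0,0,0,-0.34,1],[0.133,0.099,0,0,0,-0.34,1],[0.133,0.099,0,0,0,-0.34,1]]}}

```text
clock: 2.18
position: [0.5304, 0.19, 0.2998]
ee_rot: [0.263, 0.965, 0.002, -0.001]
ft_force: [-1.4, 1.0, 0.2]
grip_width: 0.999
grasp_force: 0.0
```

Request:
{"api": "jog_arm", "payload": {"increments": [[0.092,0.138,0,0,0,-0.34,1],[0.092,0.138,0,0,0,-0.34,1],[0.092,0.138,0,0,0,-0.34,1],[0.092,0.138,0,0,0,-0.34,1],[0.092,0.138,0,0,0,-0.34,1]]}}

```text
clock: 2.6
position: [0.5213, 0.3554, 0.2984]
ee_rot: [0.096, 0.995, 0.001, -0.002]
ft_force: [-1.7, 1.0, -0.3]
grip_width: 1.0
grasp_force: 0.0
```

```bash
python3 - <<'E'
from h import *
c=snap('wrist'); save(c['color'],'w1.png'); print(-c['R'].T@c['t'])
s=snap('scene')
P,Q=cloud(c,0,640,0,480); z=P[:,2]; near=np.hypot(P[:,0]-.5256,P[:,1]-.3475)<.06
m=(z>.172)&(z<.19)&near; p=P[m]; print('block',m.sum(),p.mean(0) if m.any() else '',rect(p) if m.sum()>5 else '')
m=(z>.045)&(z<.07)&(P[:,1]>.37); p=P[m]; print('pan',m.sum(),rect(p) if m.sum()>5 else '')
E
```

```text
[0.45100926 0.36810534 0.44408707]
block 882 [0.52607639 0.34844661 0.17875317] [526.7 348.3  35.7  12.3  78.8]
pan 9854 [677.4 492.8 437.6 204.6  42.4]
```

View pics/w1.png

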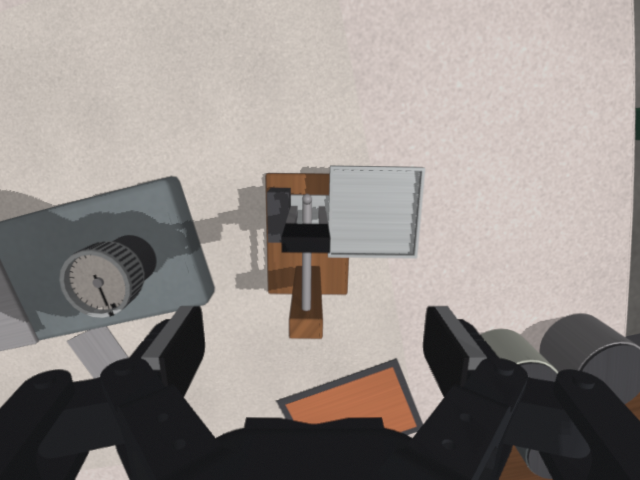

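The wrist view shows the gripper above the block (305,238), square with the tray. The dial is at (97,282) with the zero block at its edge near (113,311). Now I descend.

```bash
python3 - <<'E'
from h import *
plan([(.5264,.3482,.23,168.8),(.5264,.3482,.169,168.8)])
print(get_obs()['ee_rot'])
E
```

```text
from [  0.5246   0.3489   0.2988 168.5276]
  -0.002 -0.000 0.069  rz -0.005
 -> [  0.526   0.348   0.23  168.8  ]
  0.000 0.000 0.061  rz -0.000
 -> [  0.526   0.348   0.169 168.8  ]
[ 9.99486121e-02  9.94992136e-01 -1.84730417e-05 -9.60889556e-04]
```

Request:
{"api": "jog_arm", "payload": {"increments": [[-0.001,0,0.02,0,0,-0.005,1],[-0.002,0,0.05,0,0,-0.005,1],[-0.002,0,0.08,0,0,-0.005,1],[-0.002,0,0.11,0,0,-0.005,1],[-0.002,0,0.13,0,0,-0.005,1]]}}

```text
clock: 3.12
position: [0.5282, 0.3433, 0.1666]
ee_rot: [0.101, 0.995, -0.001, -0.001]
ft_force: [0.0, -0.6, -0.2]
grip_width: 1.0
grasp_force: 0.0
```

Request:
{"api": "jog_arm", "payload": {"increments": [[0,0,0,0,0,0,1],[0,0,0,0,0,0,-1],[0,0,0,0,0,0,-1],[0,0,0,0,0,0,-1],[0,0,0,0,0,0,-1]], "grip_force": 50}}

```text
clock: 3.53
position: [0.5283, 0.3469, 0.1715]
ee_rot: [0.099, 0.995, 0.001, 0.001]
ft_force: [1.0, 3.3, 0.6]
grip_width: 0.452
grasp_force: 1.2
```

Request:
{"api": "jog_arm", "payload": {"increments": [[0,0,0,0,0,0,-1],[0,0,0,0,0,0,-1],[0,0,0,0,0,0,-1],[0,0,0,0,0,0,-1],[0,0,0,0,0,0,-1]]}}

```text
clock: 3.95
position: [0.5282, 0.3471, 0.1716]
ee_rot: [0.099, 0.995, 0.001, 0.001]
ft_force: [-0.0, -0.4, 5.7]
grip_width: 0.39
grasp_force: 49.1
```

Request:
{"api": "jog_arm", "payload": {"increments": [[0,0,-0.004,0,0,0,-1],[0,0,-0.01,0,0,0,-1],[0,0,-0.017,0,0,0,-1],[0,0,-0.024,0,0,0,-1],[0,0,-0.028,0,0,0,-1]]}}

```text
clock: 4.37
position: [0.5278, 0.3468, 0.1992]
ee_rot: [0.099, 0.995, 0.0, 0.0]
ft_force: [-0.5, -0.4, -2.5]
grip_width: 0.386
grasp_force: 49.9
```

Request:
{"api": "jog_arm", "payload": {"increments": [[0.01,0,0,0,0,0,-1],[0.03,0,0,0,0,0,-1],[0.05,0,0,0,0,0,-1],[0.07,0,0,0,0,0,-1],[0.085,0,0,0,0,0,-1]]}}

```text
clock: 4.78
position: [0.4415, 0.3639, 0.1976]
ee_rot: [0.098, 0.995, -0.0, -0.0]
ft_force: [-0.1, 0.4, -2.4]
grip_width: 0.39
grasp_force: 50.0
```

Request:
{"api": "jog_arm", "payload": {"increments": [[0,0,-0.015,0,0,0,-1],[0,0,-0.04,0,0,0,-1],[0,0,-0.065,0,0,0,-1],[0,0,-0.085,0,0,0,-1],[0,0,-0.1,0,0,0,-1]]}}

```text
clock: 5.2
position: [0.4433, 0.3638, 0.2996]
ee_rot: [0.098, 0.995, 0.0, 0.001]
ft_force: [-0.5, 0.3, -3.6]
grip_width: 0.384
grasp_force: 50.4
```

```bash
python3 - <<'E'
from h import *
o=get_obs(); print(o['grasp_force'],o['grip_width'],o['ft_force'],o['ee_rot'])
c=snap('top'); save(cv2.resize(c['color'][220:340,140:300],(800,600)),'t2.png')
P,Q=cloud(c,145,330,235,360); z=P[:,2]
x,y,zz,_=pose(); print(pose())
m=(z>.14)&(z<.2)&(P[:,1]>.33); print('pan',m.sum(),P[m].mean(0),rect(P[m]))
plan([(.5479,-.0733,.31,182)],lin=.15)
E
```

```text
50.3696620836854 0.3842314697715769 [-0.48145766  0.30657824 -3.59479993] [9.83719182e-02 9.95149516e-01 3.04774212e-04 5.60690188e-04]
(np.float64(0.4438293131776624), np.float64(0.3644882928026114), np.float64(0.3019723911009224), np.float64(168.70263474899113))
pan 157 [0.52255158 0.36993569 0.17040691] [520.  372.  197.6  83.7   0. ]
from [  0.4438   0.3645   0.302  168.7026]
  -0.047 -0.102 -0.002  rz -0.058
  -0.041 -0.105 -0.002  rz -0.058
  -0.035 -0.107 -0.002  rz -0.058
  -0.029 -0.109 -0.002  rz -0.058
 -> [ 5.48e-01 -7.30e-02  3.10e-01  1.82e+02]
```

View pics/t2.png

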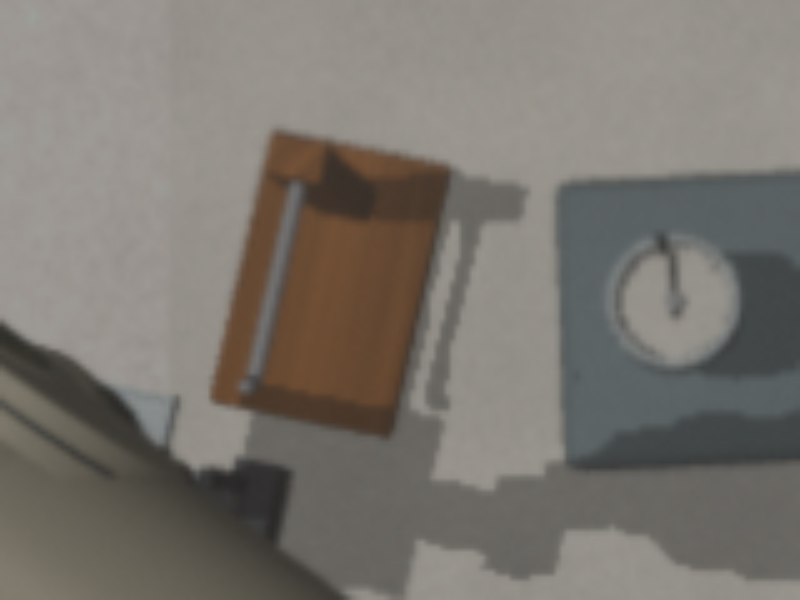

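The tray is off the hook: the bar is bare at (270,290), and the counterweight shows at (260,500). I carry it over to the platform.

Request:
{"api": "jog_arm", "payload": {"increments": [[-0.005,-0.012,0,0,0,-0.008,-1],[-0.014,-0.034,0,0,0,-0.02,-1],[-0.025,-0.056,-0.001,0,0,-0.032,-1],[-0.036,-0.08,-0.002,0,0,-0.045,-1],[-0.047,-0.102,-0.002,0,0,-0.058,-1]]}}

```text
clock: 5.67
position: [0.4696, 0.2529, 0.2989]
ee_rot: [0.069, 0.998, -0.0, -0.0]
ft_force: [0.7, -0.2, -3.4]
grip_width: 0.389
grasp_force: 50.4
```

Request:
{"api": "jog_arm", "payload": {"increments": [[-0.008,-0.021,0,0,0,-0.012,-1],[-0.016,-0.042,0,0,0,-0.023,-1],[-0.025,-0.063,-0.001,0,0,-0.035,-1],[-0.033,-0.084,-0.002,0,0,-0.046,-1],[-0.041,-0.105,-0.002,0,0,-0.058,-1]]}}

```text
clock: 6.08
position: [0.4956, 0.1435, 0.301]
ee_rot: [0.041, 0.999, -0.0, -0.0]
ft_force: [0.6, 0.3, -2.9]
grip_width: 0.384
grasp_force: 50.4
```

Request:
{"api": "jog_arm", "payload": {"increments": [[-0.007,-0.021,0,0,0,-0.012,-1],[-0.014,-0.042,0,0,0,-0.023,-1],[-0.021,-0.064,-0.001,0,0,-0.035,-1],[-0.028,-0.085,-0.002,0,0,-0.046,-1],[-0.035,-0.107,-0.002,0,0,-0.058,-1]]}}

```text
clock: 6.5
position: [0.5218, 0.0343, 0.303]
ee_rot: [0.011, 1.0, -0.0, -0.0]
ft_force: [-0.1, -0.3, -2.3]
grip_width: 0.385
grasp_force: 50.4
```

Request:
{"api": "jog_arm", "payload": {"increments": [[-0.008,-0.03,0,0,0,-0.015,-1],[-0.016,-0.06,0,0,0,-0.03,-1],[-0.023,-0.086,-0.001,0,0,-0.045,-1],[-0.028,-0.104,-0.002,0,0,-0.058,-1],[-0.029,-0.109,-0.002,0,0,-0.058,-1]]}}

```text
clock: 6.92
position: [0.5485, -0.0787, 0.3045]
ee_rot: [-0.015, 1.0, -0.0, -0.001]
ft_force: [-0.4, -0.6, -3.5]
grip_width: 0.385
grasp_force: 50.5
```

```bash
python3 - <<'E'
from h import *
print(get_obs()['ee_rot'],get_obs()['ft_force'])
c=snap('scene'); save(c['color'],'s3.png')
plan([(.5479,-.0733,.22,182)])
x,y,zz,yaw=pose()
P,Q=cloud(c,150,420,130,330); z=P[:,2]; m=(z>.17)&(z<.21)&(np.hypot(P[:,0]-x,P[:,1]-y)<.2); print(m.sum(),P[m].mean(0),rect(P[m]))
p=P[m]; p=p[p[:,1]>y+.02]; A=np.c_[p[:,:2],np.ones(len(p))]; f=np.linalg.lstsq(A,p[:,2],rcond=None)[0]; print('slope',f)
E
```

```text
[-1.50987653e-02  9.99885672e-01 -3.81824276e-04 -7.24835454e-04] [-0.4347673  -0.62837524 -3.4905003 ]
from [ 5.484000e-01 -7.770000e-02  3.045000e-01  1.817337e+02]
  0.000 0.004 0.084  rz -0.005
 -> [ 5.48e-01 -7.30e-02  2.20e-01  1.82e+02]
1677 [ 0.54801253 -0.02258306  0.18983548] [ 5.461e+02 -3.530e+01  1.006e+02  1.582e+02  5.000e-01]
slope [0.0089485  0.01102725 0.18381375]
```

View pics/s3.png

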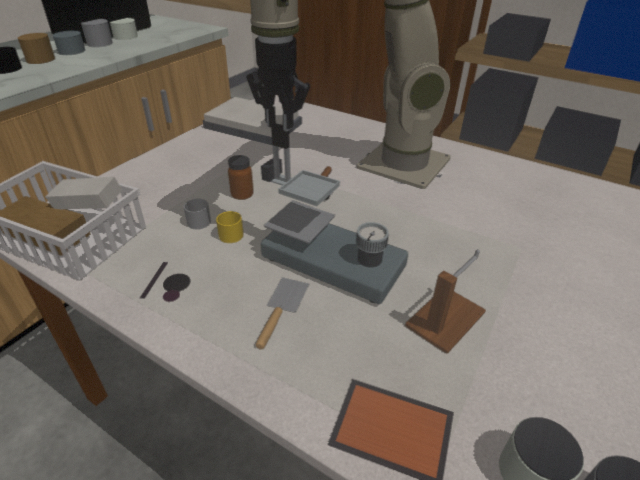

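The tray hangs level at (310,187), right above the platform at (300,222). I lower it gently; contact is expected at TCP z ≈ 0.2165.

Request:
{"api": "jog_arm", "payload": {"increments": [[0,0.001,0.012,0,0,0,-1],[0,0.002,0.034,0,0,0,-1],[0,0.002,0.056,0,0,0,-1],[0,0.002,0.07,0,0,0,-1],[0,0.002,0.076,0,0,0,-1]]}}

```text
clock: 7.38
position: [0.5469, -0.0707, 0.2266]
ee_rot: [-0.018, 1.0, 0.0, -0.002]
ft_force: [-0.4, 0.1, -3.8]
grip_width: 0.389
grasp_force: 50.4
```

Request:
{"api": "jog_arm", "payload": {"increments": [[0,0,0.003,0,0,0,-1],[0,0,0.006,0,0,0,-1],[0,0,0.009,0,0,0,-1],[0,0,0.011,0,0,0,-1],[0,0,0.012,0,0,0,-1]]}}

```text
clock: 7.8
position: [0.5488, -0.0728, 0.218]
ee_rot: [-0.017, 1.0, -0.0, 0.0]
ft_force: [-0.1, 0.4, -2.2]
grip_width: 0.387
grasp_force: 50.4
```

Request:
{"api": "jog_arm", "payload": {"increments": [[0,0,0.001,0,0,0,-1],[0,0,0.002,0,0,0,-1],[0,0,0.003,0,0,0,-1],[0,0,0.003,0,0,0,-1],[0,0,0.003,0,0,0,-1]]}}

```text
clock: 8.22
position: [0.5488, -0.0728, 0.215]
ee_rot: [-0.017, 1.0, -0.0, 0.0]
ft_force: [0.4, -0.6, -1.3]
grip_width: 0.386
grasp_force: 50.6
```

Request:
{"api": "jog_arm", "payload": {"increments": [[0,0,0.001,0,0,0,-1],[0,0,0.002,0,0,0,-1],[0,0,0.003,0,0,0,-1],[0,0,0.003,0,0,0,-1],[0,0,0.003,0,0,0,-1]]}}

```text
clock: 8.63
position: [0.5488, -0.0728, 0.2119]
ee_rot: [-0.017, 1.0, -0.0, 0.0]
ft_force: [-0.4, 0.0, -0.5]
grip_width: 0.387
grasp_force: 50.9
```

Request:
{"api": "jog_arm", "payload": {"increments": [[0,0,0,0,0,0,-0.1],[0,0,0,0,0,0,0],[0,0,0,0,0,0,0.3],[0,0,0,0,0,0,0.6],[0,0,0,0,0,0,1]], "grip_force": 30}}

```text
clock: 9.05
position: [0.5487, -0.0729, 0.2119]
ee_rot: [-0.017, 1.0, -0.0, 0.0]
ft_force: [0.8, -0.5, -1.1]
grip_width: 0.899
grasp_force: 0.0
```

Request:
{"api": "jog_arm", "payload": {"increments": [[0,0,0,0,0,0,1],[0,0,0,0,0,0,1],[0,0,-0.02,0,0,0,1],[0,0,-0.05,0,0,0,1],[0,0,-0.08,0,0,0,1]]}}

```text
clock: 9.47
position: [0.5481, -0.0728, 0.2923]
ee_rot: [-0.017, 1.0, 0.0, -0.001]
ft_force: [0.8, 0.4, 1.0]
grip_width: 0.997
grasp_force: 0.0
```

```bash
python3 - <<'E'
from h import *
plan([(.5955,-.3193,.28,90)],lin=.19)
E
```

```text
from [ 5.48100e-01 -7.28000e-02  2.92300e-01  1.81969e+02]
  -0.013 -0.083 0.004  rz 0.535
  -0.053 -0.064 0.004  rz 0.535
  -0.079 -0.028 0.004  rz 0.535
 -> [ 0.595 -0.319  0.28  90.   ]
```

Request:
{"api": "jog_arm", "payload": {"increments": [[-0.013,-0.083,0.004,0,0,0.535,1],[-0.013,-0.083,0.004,0,0,0.535,1],[-0.013,-0.083,0.004,0,0,0.535,1],[-0.013,-0.083,0.004,0,0,0.535,1],[-0.013,-0.083,0.004,0,0,0.535,1]]}}

```text
clock: 9.88
position: [0.5645, -0.1562, 0.2875]
ee_rot: [0.252, 0.968, 0.0, -0.0]
ft_force: [0.8, 0.9, 0.6]
grip_width: 1.003
grasp_force: 0.0
```

Request:
{"api": "jog_arm", "payload": {"increments": [[-0.053,-0.064,0.004,0,0,0.535,1],[-0.053,-0.064,0.004,0,0,0.535,1],[-0.053,-0.064,0.004,0,0,0.535,1],[-0.053,-0.064,0.004,0,0,0.535,1],[-0.053,-0.064,0.004,0,0,0.535,1]]}}

```text
clock: 10.3
position: [0.5802, -0.2377, 0.2834]
ee_rot: [0.499, 0.867, 0.0, -0.0]
ft_force: [0.9, 1.0, 1.0]
grip_width: 1.001
grasp_force: 0.0
```

Request:
{"api": "jog_arm", "payload": {"increments": [[-0.079,-0.028,0.004,0,0,0.535,1],[-0.079,-0.028,0.004,0,0,0.535,1],[-0.079,-0.028,0.004,0,0,0.535,1],[-0.079,-0.028,0.004,0,0,0.535,1],[-0.079,-0.028,0.004,0,0,0.535,1]]}}

```text
clock: 10.72
position: [0.5964, -0.3199, 0.2791]
ee_rot: [0.71, 0.704, -0.0, -0.0]
ft_force: [-1.0, 1.0, 0.6]
grip_width: 0.998
grasp_force: 0.0
```

```bash
python3 - <<'E'
from h import *
c=snap('top'); P,Q=cloud(c,290,395,235,330); z=P[:,2]
m=(z>.19)&(z<.24)&(P[:,0]<.62)&(P[:,1]>-.14); print('block',m.sum(),P[m].mean(0).round(4),rect(P[m]))
m=(z>.09)&(z<.108)&(P[:,1]>-.05); print('pan',m.sum(),P[m].mean(0).round(4),rect(P[m]))
p=P[m]; f=np.linalg.lstsq(np.c_[p[:,:2],np.ones(len(p))],p[:,2],rcond=None)[0]; print('slope',f)
w=snap('wrist'); save(w['color'],'w4.png'); P,Q=cloud(w,0,640,0,480); m=(P[:,2]>.045)&(P[:,2]<.062)&(np.hypot(P[:,0]-.5955,P[:,1]+.3193)<.045); print('pot',m.sum(),rect(P[m]),P[m].max(0))
plan([(.5955,-.3193,.15,90),(.5955,-.3193,.05,90)])
E
```

```text
block 110 [ 0.5448 -0.0714  0.2157] [546.2 -72.4  12.6  36.5   1.8]
pan 1490 [ 0.5447 -0.0029  0.0952] [545.4  -2.4 120.1  96.4   1.6]
slope [0.00031503 0.00178755 0.09503616]
pot 716 [ 5.970e+02 -3.206e+02  6.020e+01  6.120e+01  3.000e-01] [ 0.62716273 -0.28997582  0.05638419]
from [ 0.5965 -0.3192  0.2795 89.9727]
  -0.000 -0.001 0.130  rz -0.000
 -> [ 0.596 -0.319  0.15  90.   ]
  0.000 0.000 0.100  rz -0.000
 -> [ 5.96e-01 -3.19e-01  5.00e-02  9.00e+01]
```

View pics/w4.png

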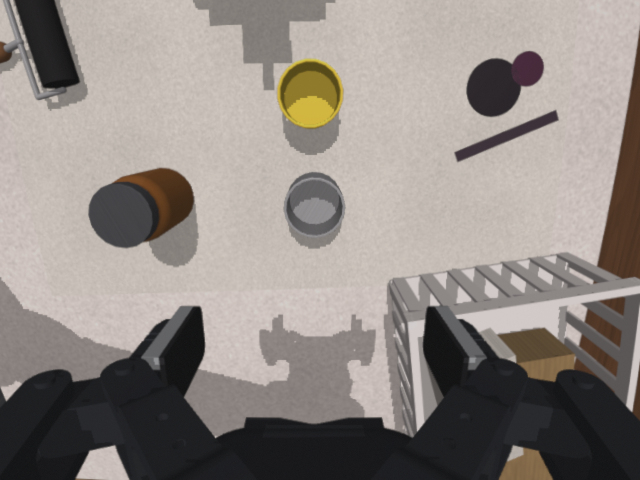

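The wrist view shows the steel pot at (314,207) centred between the fingers. The yellow pot (311,93) and the jar (125,212) are clear of the finger line. The tray sits level and within 2 mm of centre. Now I grasp the pot.

Request:
{"api": "jog_arm", "payload": {"increments": [[-0.001,0,0.03,0,0,0,1],[-0.001,0,0.07,0,0,0,1],[-0.001,0,0.11,0,0,0,1],[-0.001,0,0.15,0,0,0,1],[-0.001,0,0.17,0,0,0,1]]}}

```text
clock: 11.23
position: [0.5941, -0.3192, 0.1045]
ee_rot: [0.706, 0.708, -0.001, -0.003]
ft_force: [-1.2, 0.1, -0.8]
grip_width: 0.997
grasp_force: 0.0
```

Request:
{"api": "jog_arm", "payload": {"increments": [[0,0,0.015,0,0,0,1],[0,0,0.03,0,0,0,1],[0,0,0.045,0,0,0,1],[0,0,0.06,0,0,0,1],[0,0,0.064,0,0,0,1]]}}

```text
clock: 11.65
position: [0.5952, -0.3196, 0.043]
ee_rot: [0.707, 0.708, -0.001, -0.002]
ft_force: [-0.5, -0.4, -0.5]
grip_width: 1.001
grasp_force: 0.0
```

Request:
{"api": "jog_arm", "payload": {"increments": [[0,0,0,0,0,0,1],[0,0,0,0,0,0,-1],[0,0,0,0,0,0,-1],[0,0,0,0,0,0,-1],[0,0,0,0,0,0,-1]], "grip_force": 40}}

```text
clock: 12.07
position: [0.5996, -0.3212, 0.0499]
ee_rot: [0.707, 0.707, 0.001, 0.004]
ft_force: [8.4, -0.5, 15.7]
grip_width: 0.455
grasp_force: 7.4
```

Request:
{"api": "jog_arm", "payload": {"increments": [[0,0,0,0,0,0,-1],[0,0,0,0,0,0,-1],[0,0,0,0,0,0,-1],[0,0,-0.005,0,0,0,-1],[0,0,-0.02,0,0,0,-1]]}}

```text
clock: 12.48
position: [0.5957, -0.3198, 0.0654]
ee_rot: [0.707, 0.707, -0.0, -0.001]
ft_force: [-0.0, -0.9, -0.7]
grip_width: -0.0
grasp_force: 0.0
```

Request:
{"api": "jog_arm", "payload": {"increments": [[0,0,-0.04,0,0,0,-1],[0,0,-0.08,0,0,0,0],[0,0,-0.12,0,0,0,1],[0,0,-0.16,0,0,0,1],[0,0,-0.2,0,0,0,1]]}}

```text
clock: 12.9
position: [0.5956, -0.32, 0.2692]
ee_rot: [0.707, 0.707, -0.0, 0.0]
ft_force: [0.1, -0.6, 0.0]
grip_width: 0.567
grasp_force: 0.0
```

```bash
python3 - <<'E'
from h import *
w=snap('wrist'); s=snap('scene')
o=np.zeros((480,800,3),np.uint8); o[:,:400]=cv2.resize(w['color'][0:320,100:500],(400,320))[:320].shape and 0
o[:320,:400]=w['color'][0:320,100:500]; o[:400,400:]=cv2.resize(s['color'][150:250,170:270],(400,400))
save(o,'m5.png'); print(pose(), get_obs()['grip_width'])
E
```

```text
(np.float64(0.5984321700468194), np.float64(-0.32090292438695434), np.float64(0.27524055601548525), np.float64(89.98227857362741)) 0.7377949931021222
```

View pics/m5.png

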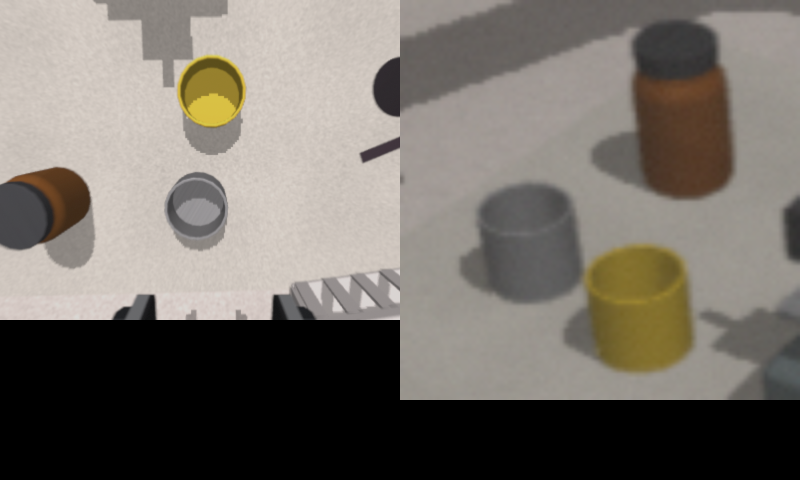

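The pot is still upright at (196,208) in the left half, with no jar or yellow pot contact, but it slipped the grasp. I re-measure it.

```bash
python3 - <<'E'
from h import *
t=snap('top'); w=snap('wrist')
for n,c,b in (('top',t,(430,480,235,290)),('w',w,(200,420,100,320))):
    P,Q=cloud(c,*b); r=np.hypot(P[:,0]-.59,P[:,1]+.32)<.06
    for lo,hi in ((.05,.062),):
        m=r&(P[:,2]>lo)&(P[:,2]<hi); p=P[m]; print(n,m.sum(),rect(p),p[:,2].min(),p[:,2].max())
        A=np.c_[p[:,:2],np.ones(len(p))]; print(' slope',np.linalg.lstsq(A,p[:,2],rcond=None)[0][:2], 'circle',cv2.minEnclosingCircle((p[:,:2]*1000).astype(np.float32)))
    m=(np.hypot(P[:,0]-.59,P[:,1]+.32)<.02); print(' floor z',np.median(P[m][:,2]))
P,Q=cloud(t,430,480,300,345); p=P[P[:,2]>.1]; print('jar',rect(p))
# finger pads in wrist depth
P,Q=cloud(w,130,210,300,400); k=P[:,2]>.2; print('fingerL', P[k].min(0),P[k].max(0)); 
P,Q=cloud(w,420,500,300,400); k=P[:,2]>.2; print('fingerR', P[k].min(0),P[k].max(0)); print(pose())
E
```

```text
top 90 [ 577.3 -318.8   59.6   59.9   43.6] 0.05002791316015928 0.06018691101068749
 slope [-0.02308193  0.01398287] circle ((577.7061157226562, -319.9219665527344), 31.39924430847168)
 floor z 0.0057432780784109705
w 631 [ 579.  -320.2   61.2   60.7   88.8] 0.05002303995915422 0.057360283505078956
 slope [0.00197283 0.00315701] circle ((578.7219848632812, -320.3432312011719), 30.960418701171875)
 floor z 0.004489840498230257
jar [ 418.2 -269.3   56.5  152.1    9.5]
fingerL [ 0.54363047 -0.33251311  0.28585446] [ 0.57445408 -0.30265274  0.35061429]
fingerR [ 0.6199216  -0.33137714  0.28562883] [ 0.65091057 -0.30255255  0.35103877]
(np.float64(0.5966098734744317), np.float64(-0.3203194355211722), np.float64(0.26808068981676897), np.float64(89.99888137082723))
```

```bash
python3 - <<'E'
from h import *
print([a for a in dir(manip) if a[0]!='_'], manip.tip_extent)
for n in ('scene','top'):
    c=snap(n); x,y,z,_=pose()
    P,Q=cloud(c,150,520,0,330)
    m=(np.hypot(P[:,0]-x,P[:,1]-y)<.075)&(P[:,2]>.15); p=P[m]
    if len(p): print(n,(x,y,z),len(p),'zmin',np.sort(p[:,2])[[0,3,10,30]].round(3),'x',p[p[:,2]<p[:,2].min()+.02].min(0),p[p[:,2]<p[:,2].min()+.02].max(0))
print(get_obs()['grip_width'])
# TCP check: project pose into scene
c=load('scene'); print(proj(c,[x,y,z]),proj(c,[x,y,z-.025])); u,v=proj(c,[x,y,z]).astype(int)
save(cv2.resize(c['color'][max(0,v-60):v+60,u-60:u+60],(600,600),interpolation=cv2.INTER_CUBIC),'f6.png')
E
```

```text
['MotionError', 'tip_extent'] 0.025
scene (np.float64(0.596020473147556), np.float64(-0.3201513816773773), np.float64(0.2661081126446613)) 4359 zmin [0.281 0.281 0.283 0.287] x [ 0.54481245 -0.33424225  0.28102652] [ 0.65022305 -0.30694705  0.30086355]
top (np.float64(0.595751372567869), np.float64(-0.32005928434548647), np.float64(0.26499935151516746)) 2127 zmin [0.286 0.289 0.291 0.302] x [ 0.54016263 -0.32204218  0.2859262 ] [ 0.64821153 -0.3082845   0.30527016]
1.0010193621802295
[181.33441766 127.43060348] [183.19784633 137.57734965]
```

View pics/f6.png

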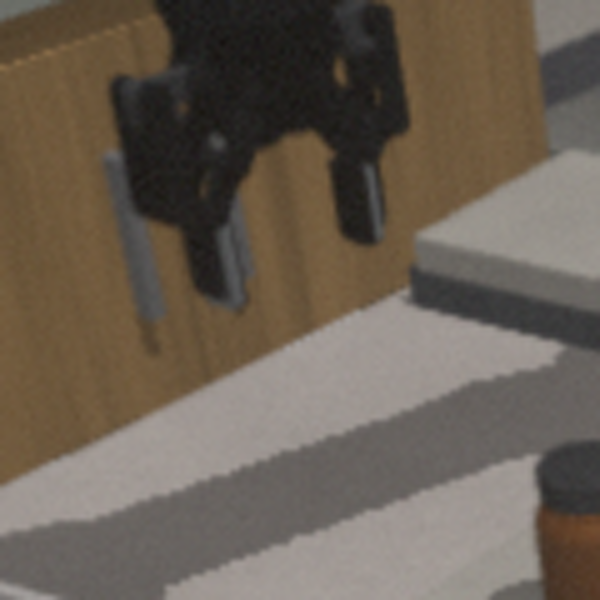

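Both cameras put the open fingertips about 17 mm behind the reported TCP, so my first grasp only reached the pot's rim. I re-grasp about 30 mm lower over the pot's new place (0.578, -0.320).

Request:
{"api": "jog_arm", "payload": {"increments": [[0,-0.01,0.03,0,0,0,1],[0,-0.018,0.065,0,0,0,1],[0,-0.018,0.1,0,0,0,1],[0,-0.018,0.135,0,0,0,1],[0,-0.018,0.155,0,0,0,1]]}}

```text
clock: 13.62
position: [0.5754, -0.3192, 0.1052]
ee_rot: [0.707, 0.707, -0.001, -0.003]
ft_force: [-0.1, 0.3, -0.5]
grip_width: 1.0
grasp_force: 0.0
```

Request:
{"api": "jog_arm", "payload": {"increments": [[0,0,0,0,0,0,1],[0,0,0.01,0,0,0,1],[0,0,0.03,0,0,0,1],[0,0,0.045,0,0,0,1],[0,0,0.055,0,0,0,1]]}}

```text
clock: 14.03
position: [0.5786, -0.3203, 0.0555]
ee_rot: [0.707, 0.707, 0.0, 0.0]
ft_force: [-0.2, -0.4, 0.3]
grip_width: 1.001
grasp_force: 0.0
```

```bash
python3 - <<'E'
from h import *
c=snap('scene'); x,y,z,_=pose(); print(pose(),get_obs()['ft_force'])
P,Q=cloud(c,150,260,100,330)
d=np.hypot(P[:,0]-x,P[:,1]-y); 
m=(abs(P[:,1]-y)<.016)&(abs(P[:,0]-x)>.037)&(abs(P[:,0]-x)<.06)&(P[:,2]>.03); p=P[m]; print('tips',np.sort(p[p[:,0]>x][:,2])[:6].round(3),np.sort(p[p[:,0]<x][:,2])[:6].round(3), p[:,0].min(),p[:,0].max())
E
```

```text
(np.float64(0.577777259252134), np.float64(-0.3198888059708467), np.float64(0.053735365403294016), np.float64(90.00620794711519)) [-1.12449974  0.58199106 -2.36221766]
tips [0.072 0.073 0.073 0.074 0.074 0.075] [0.071 0.071 0.072 0.074 0.074 0.075] 0.51778318708681 0.6377525232300717
```

Request:
{"api": "jog_arm", "payload": {"increments": [[0,0,0.008,0,0,0,1],[0,0,0.02,0,0,0,1],[0,0,0.032,0,0,0,1],[0,0,0.041,0,0,0,1],[0,0,0.041,0,0,0,1]]}}

```text
clock: 14.5
position: [0.5772, -0.3196, 0.0122]
ee_rot: [0.707, 0.707, -0.001, -0.002]
ft_force: [-0.6, -0.7, -0.6]
grip_width: 0.998
grasp_force: 0.0
```

Request:
{"api": "jog_arm", "payload": {"increments": [[0,0,0,0,0,0,-1],[0,0,0,0,0,0,-1],[0,0,0,0,0,0,-1],[0,0,0,0,0,0,-1],[0,0,0,0,0,0,-1]]}}

```text
clock: 14.92
position: [0.579, -0.3204, 0.0157]
ee_rot: [0.707, 0.707, 0.0, 0.001]
ft_force: [-0.6, 0.3, 4.0]
grip_width: 0.707
grasp_force: 44.0
```

Request:
{"api": "jog_arm", "payload": {"increments": [[0,0,-0.01,0,0,0,-1],[0,0,-0.035,0,0,0,-1],[0,0,-0.07,0,0,0,-1],[0,0,-0.105,0,0,0,-1],[0,0,-0.14,0,0,0,-1]]}}

```text
clock: 15.33
position: [0.578, -0.3199, 0.1567]
ee_rot: [0.707, 0.707, -0.0, -0.0]
ft_force: [0.7, -0.6, -1.5]
grip_width: 0.711
grasp_force: 44.1
```

Request:
{"api": "jog_arm", "payload": {"increments": [[0,0,-0.035,0,0,0,-1],[0,0,-0.07,0,0,0,-1],[0,0,-0.105,0,0,0,-1],[0,0,-0.13,0,0,0,-1],[0,0,-0.15,0,0,0,-1]]}}

```text
clock: 15.75
position: [0.5786, -0.32, 0.3085]
ee_rot: [0.707, 0.707, 0.0, 0.001]
ft_force: [-0.1, -0.1, -2.1]
grip_width: 0.709
grasp_force: 44.2
```

```bash
python3 - <<'E'
from h import *
o=get_obs(); print(o['grip_width'],o['grasp_force'],o['ft_force'])
plan([(.5439,.0016,.30,92)],lin=.165)
E
```

```text
0.7085882056524337 44.179423274472356 [-0.13989726 -0.10727759 -2.09562709]
from [ 0.5786 -0.32    0.3085 90.0104]
  0.161 -0.017 0.004  rz -0.017
  0.161 -0.015 0.004  rz -0.017
 -> [5.44e-01 2.00e-03 3.00e-01 9.20e+01]
```

Request:
{"api": "jog_arm", "payload": {"increments": [[0.02,-0.002,0,0,0,-0.004,-1],[0.052,-0.006,0,0,0,-0.008,-1],[0.088,-0.01,0,0,0,-0.011,-1],[0.125,-0.013,0,0,0,-0.014,-1],[0.161,-0.017,0,0,0,-0.017,-1]]}}

```text
clock: 16.17
position: [0.5607, -0.1573, 0.3052]
ee_rot: [0.701, 0.713, -0.0, 0.0]
ft_force: [-0.0, 0.4, -1.8]
grip_width: 0.706
grasp_force: 44.2
```

Request:
{"api": "jog_arm", "payload": {"increments": [[0.036,-0.003,0,0,0,-0.004,-1],[0.072,-0.006,0,0,0,-0.008,-1],[0.11,-0.01,0,0,0,-0.011,-1],[0.14,-0.013,0,0,0,-0.014,-1],[0.161,-0.015,0,0,0,-0.017,-1]]}}

```text
clock: 16.58
position: [0.5426, 0.0055, 0.3056]
ee_rot: [0.694, 0.72, 0.0, 0.0]
ft_force: [-0.1, 0.2, -1.4]
grip_width: 0.712
grasp_force: 44.2
```

Request:
{"api": "jog_arm", "payload": {"increments": [[0,0,0,0,0,0,-1],[0,0,0,0,0,0,-1]]}}

```text
clock: 16.75
position: [0.5433, 0.0029, 0.3054]
ee_rot: [0.694, 0.72, -0.0, 0.0]
ft_force: [-0.8, -1.1, -0.8]
grip_width: 0.712
grasp_force: 44.2
```

```bash
python3 - <<'E'
from h import *
c=snap('scene'); x,y,z,yaw=pose(); print(x,y,z,yaw)
# pot in hand: lowest points near TCP axis; tray pan lip
P,Q=cloud(c,230,420,60,260)
m=(np.hypot(P[:,0]-x,P[:,1]-y)<.036)&(P[:,2]>.2); p=P[m]; print('pot bottom',np.sort(p[:,2])[[0,5,20,60]].round(4))
m=(np.hypot(P[:,0]-x,P[:,1]-y)<.034)&(P[:,2]<.13); print('pan floor',m.sum(),np.median(P[m][:,2]))
m=(P[:,2]>.2)&(P[:,2]<.222)&(abs(P[:,1]+.072)<.04)&(abs(P[:,0]-.546)<.03); print('block',m.sum(),P[m].mean(0) if m.any() else '')
plan([(.5439,.0016,.125,92)])
E
```

```text
0.5435148235104835 0.0012997547474256205 0.30516975136361923 91.9718787101523
pot bottom [0.2884 0.2896 0.2908 0.2934]
pan floor 476 0.092967318227002
block 175 [ 0.54964903 -0.0664724   0.21220152]
from [5.43500e-01 1.30000e-03 3.05200e-01 9.19719e+01]
  0.000 0.000 0.180  rz -0.000
 -> [5.44e-01 2.00e-03 1.25e-01 9.20e+01]
```

Request:
{"api": "jog_arm", "payload": {"increments": [[0,0,0.02,0,0,0,-1],[0,0,0.055,0,0,0,-1],[0,0,0.09,0,0,0,-1],[0,0,0.125,0,0,0,-1],[0,0,0.145,0,0,0,-1]]}}

```text
clock: 17.22
position: [0.542, -0.0006, 0.156]
ee_rot: [0.696, 0.718, -0.002, -0.001]
ft_force: [-0.8, 0.8, -2.2]
grip_width: 0.708
grasp_force: 44.2
```

Request:
{"api": "jog_arm", "payload": {"increments": [[0,0,0.008,0,0,0,-1],[0,0,0.018,0,0,0,-1],[0,0,0.028,0,0,0,-1],[0,0,0.036,0,0,0,-1],[0,0,0.042,0,0,0,-1]]}}

```text
clock: 17.63
position: [0.5442, 0.0013, 0.1177]
ee_rot: [0.695, 0.719, 0.0, 0.0]
ft_force: [-0.6, 0.0, -1.8]
grip_width: 0.712
grasp_force: 44.2
```

Request:
{"api": "jog_arm", "payload": {"increments": [[0,0,0.002,0,0,0,-1],[0,0,0.004,0,0,0,-1],[0,0,0.006,0,0,0,-1],[0,0,0.008,0,0,0,-1],[0,0,0.008,0,0,0,-1]]}}

```text
clock: 18.05
position: [0.5438, 0.0015, 0.1098]
ee_rot: [0.695, 0.719, 0.0, 0.0]
ft_force: [-0.5, -0.2, -2.1]
grip_width: 0.714
grasp_force: 44.3
```

Request:
{"api": "jog_arm", "payload": {"increments": [[0,0,0.001,0,0,0,-1],[0,0,0.002,0,0,0,-1],[0,0,0.003,0,0,0,-1],[0,0,0.003,0,0,0,-1],[0,0,0.003,0,0,0,-1]]}}

```text
clock: 18.47
position: [0.5439, 0.0016, 0.107]
ee_rot: [0.695, 0.719, 0.0, 0.0]
ft_force: [0.6, 0.0, -0.4]
grip_width: 0.708
grasp_force: 44.4
```

Request:
{"api": "jog_arm", "payload": {"increments": [[0,0,0.001,0,0,0,-1],[0,0,0.002,0,0,0,-1],[0,0,0.002,0,0,0,-1],[0,0,0.002,0,0,0,-1]]}}

```text
clock: 18.8
position: [0.5439, 0.0016, 0.1049]
ee_rot: [0.695, 0.719, 0.0, 0.0]
ft_force: [0.8, 0.1, 0.9]
grip_width: 0.706
grasp_force: 44.5
```

Request:
{"api": "jog_arm", "payload": {"increments": [[0,0,0,0,0,0,0.45],[0,0,0,0,0,0,0.6],[0,0,0,0,0,0,0.8],[0,0,0,0,0,0,1],[0,0,0,0,0,0,1]]}}

```text
clock: 19.22
position: [0.5437, 0.0015, 0.1048]
ee_rot: [0.695, 0.719, -0.0, -0.0]
ft_force: [0.8, -0.4, 0.5]
grip_width: 0.995
grasp_force: 0.0
```

Request:
{"api": "jog_arm", "payload": {"increments": [[0,0,0,0,0,0,1],[0,0,-0.02,0,0,0,1],[0,0,-0.06,0,0,0,1],[0,0,-0.1,0,0,0,1],[0,0,-0.14,0,0,0,1]]}}

```text
clock: 19.63
position: [0.5432, 0.0017, 0.2464]
ee_rot: [0.695, 0.719, -0.0, -0.0]
ft_force: [1.8, -0.6, -0.2]
grip_width: 1.001
grasp_force: 0.0
```

```bash
python3 - <<'E'
from h import *
plan([(.540,.1466,.24,130)])
E
```

```text
from [5.43200e-01 1.70000e-03 2.46400e-01 9.19658e+01]
  0.072 0.001 0.003  rz -0.332
  0.068 0.024 0.003  rz -0.332
 -> [  0.54    0.147   0.24  130.   ]
```

```bash
python3 - <<'E'
from h import *
c=snap('wrist'); u,v=proj(c,[.540,.1466,.127]).astype(int); print(u,v)
u0=max(0,min(u-60,520));v0=max(0,min(v-60,360)); print(u0,v0)
a=cv2.resize(c['color'][v0:v0+120,u0:u0+120],(600,600),interpolation=cv2.INTER_CUBIC)
P,Q=cloud(c,max(0,u-70),min(640,u+70),max(0,v-70),min(480,v+70)); m=(P[:,2]>.128)&(P[:,2]<.14)&(np.hypot(P[:,0]-.54,P[:,1]-.1466)<.045); p=P[m]; print('rim',m.sum(),cv2.minEnclosingCircle((p[:,:2]*1000).astype(np.float32)),p.mean(0))
t=snap('top'); o=np.zeros((600,800,3),np.uint8); o[:,:600]=a; o[:200,600:]=cv2.resize(t['color'][240:330,290:380],(200,200)); save(o,'d7.png')
P,Q=cloud(t,290,395,235,330); m=(P[:,2]>.13)&(P[:,2]<.165)&(P[:,1]>-.04)&(P[:,1]<.05); p=P[m]; print('pot rim',m.sum(),cv2.minEnclosingCircle((p[:,:2]*1000).astype(np.float32)),p[:,2].mean())
E
```

```text
316 13
256 0
rim 1272 ((540.6026611328125, 147.344482421875), 33.52302932739258) [0.54106211 0.1307922  0.13103225]
pot rim 0 ((0.0, 0.0), 0.0) nan<stdin>:7: RuntimeWarning: Mean of empty slice.
  ret = ret.dtype.type(ret / rcount)
```

View pics/d7.png

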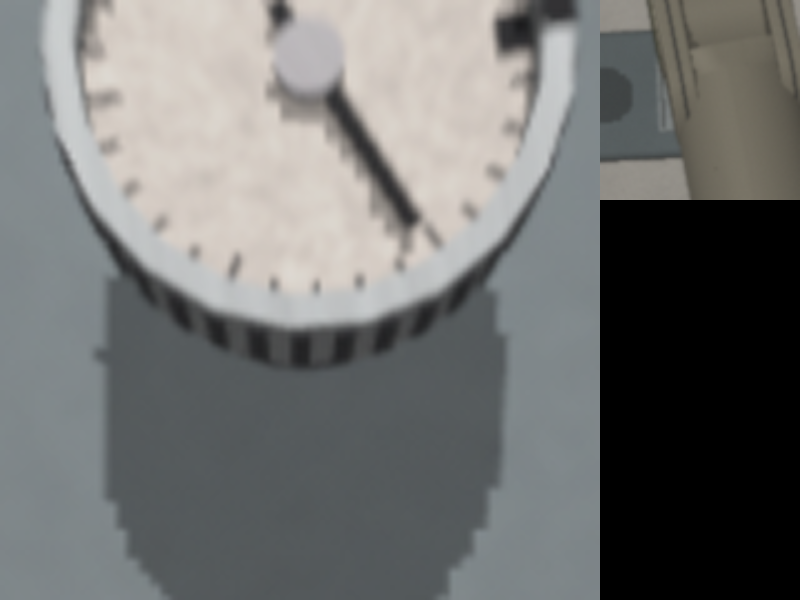

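The wrist crop shows the zero block's inner end at (500,35), the hub at (310,57) and the pointer tip at (412,220). I compute the angle between them.

```bash
python3 - <<'E'
from h import *
c=load('wrist'); f=lambda a,b:(256+a/5,b/5)
for n,p in (('hub',(310,57)),('zero',(500,35)),('tip',(412,220)),('face',(200,150))): 
    print(n,at_d(c,*f(*p)).round(4),at_z(c,*f(*p),.124).round(4),at_z(c,*f(*p),.128).round(4))
C=np.array([.5403,.1470])
for z in (.122,.126,.130):
    a=[]
    for p in ((500,35),(412,220)):
        d=at_z(c,*f(*p),z)[:2]-C; a.append(np.arctan2(d[1],d[0])); print(np.hypot(*d).round(4),end=' ')
    print(z,np.round(a,3),'diff',a[0]-a[1])
plan([(.5404,.1470,.24,130)])
E
```

```text
hub [0.5409 0.1478 0.127 ] [0.5409 0.1486 0.124 ] [0.5409 0.1475 0.128 ]
zero [0.5651 0.1525 0.123 ] [0.565  0.1522 0.124 ] [0.5647 0.151  0.128 ]
tip [0.5548 0.1293 0.1256] [0.5549 0.1297 0.124 ] [0.5547 0.1288 0.128 ]
face [0.527  0.1375 0.1222] [0.5271 0.1371 0.124 ] [0.5273 0.1361 0.128 ]
0.0256 0.0224 0.122 [ 0.228 -0.856] diff 1.0843471520854306
0.025 0.0229 0.126 [ 0.185 -0.887] diff 1.0727351697152665
0.0244 0.0235 0.13 [ 0.141 -0.917] diff 1.0577061736952222
from [5.46500e-01 2.10000e-03 2.51600e-01 9.19556e+01]
  0.073 -0.001 0.006  rz -0.332
  0.069 0.023 0.006  rz -0.332
 -> [  0.54    0.147   0.24  130.   ]
```

```bash
python3 - <<'E'
from h import *
plan([(.5405,.1471,.20,124)],start=(.5439,.0016,.2449,91.97),lin=.16)
E
```

```text
from [5.439e-01 1.600e-03 2.449e-01 9.197e+01]
  0.146 0.002 0.045  rz -0.559
 -> [  0.54    0.147   0.2   124.   ]
```

Request:
{"api": "jog_arm", "payload": {"increments": [[0.036,0,0.005,0,0,-0.11,1],[0.073,0.001,0.01,0,0,-0.22,1],[0.11,0.001,0.025,0,0,-0.34,1],[0.14,0.002,0.04,0,0,-0.46,1],[0.146,0.002,0.045,0,0,-0.559,1]]}}

```text
clock: 20.15
position: [0.5385, 0.1536, 0.198]
ee_rot: [0.464, 0.886, 0.0, -0.001]
ft_force: [-0.4, 0.1, 0.3]
grip_width: 1.0
grasp_force: 0.0
```

Request:
{"api": "jog_arm", "payload": {"increments": [[0,0,0,0,0,0,1],[0,0,0,0,0,0,1],[0,0,0,0,0,0,1]]}}

```text
clock: 20.4
position: [0.5413, 0.146, 0.2001]
ee_rot: [0.472, 0.882, -0.0, 0.0]
ft_force: [0.3, 0.1, 0.4]
grip_width: 1.002
grasp_force: 0.0
```

```bash
python3 - <<'E'
from h import *
plan([(.5405,.1471,.095,124)])
c=snap('scene'); x,y,z,_=pose()
P,Q=cloud(c,300,460,100,290); m=(np.hypot(P[:,0]-x,P[:,1]-y)<.062)&(P[:,2]>.15)&(P[:,2]<.26); p=P[m]; q=p[p[:,2]<p[:,2].min()+.012]; print('tips',np.sort(p[:,2])[:6].round(3),q.mean(0))
m=(P[:,2]>.127)&(P[:,2]<.136)&(np.hypot(P[:,0]-x,P[:,1]-y)<.04); print('rim',cv2.minEnclosingCircle((P[m][:,:2]*1000).astype(np.float32)))
E
```

```text
from [  0.5413   0.146    0.2001 123.6673]
  0.001 -0.000 0.105  rz -0.006
 -> [5.40e-01 1.47e-01 9.50e-02 1.24e+02]
tips [0.216 0.217 0.217 0.217 0.217 0.217] [0.55428711 0.15175504 0.2221925 ]
rim ((539.8178100585938, 151.12017822265625), 34.89004135131836)
```

Request:
{"api": "jog_arm", "payload": {"increments": [[0,0,0.02,0,0,0,1],[0,0,0.045,0,0,0,1],[0,0,0.07,0,0,0,1],[0,0,0.09,0,0,0,1],[0,0,0.104,0,0,0,1]]}}

```text
clock: 20.87
position: [0.5407, 0.1456, 0.0943]
ee_rot: [0.472, 0.882, -0.001, -0.0]
ft_force: [-0.3, 0.2, -0.7]
grip_width: 0.999
grasp_force: 0.0
```

Request:
{"api": "jog_arm", "payload": {"increments": [[0,0,0,0,0,0,1],[0,0,0,0,0,0,-1],[0,0,0,0,0,0,-1],[0,0,0,0,0,0,-1],[0,0,0,0,0,0,-1]], "grip_force": 25}}

```text
clock: 21.28
position: [0.5416, 0.147, 0.0973]
ee_rot: [0.47, 0.883, 0.0, 0.001]
ft_force: [-2.6, -3.3, 7.4]
grip_width: 0.766
grasp_force: 28.4
```

Request:
{"api": "jog_arm", "payload": {"increments": [[0,0,0,0,0,0,-1],[0,0,0,0,0,0,-1]]}}

```text
clock: 21.45
position: [0.5416, 0.147, 0.0973]
ee_rot: [0.47, 0.883, 0.0, 0.001]
ft_force: [-3.1, -3.2, 7.8]
grip_width: 0.758
grasp_force: 28.4
```

Request:
{"api": "jog_arm", "payload": {"increments": [[0,0,0,0,0,0.05,-1],[0,0,0,0,0,0.14,-1],[0,0,0,0,0,0.24,-1],[0,0,0,0,0,0.34,-1],[0,0,0,0,0,0.44,-1]]}}

```text
clock: 21.87
position: [0.5409, 0.1467, 0.0973]
ee_rot: [0.653, 0.757, -0.0, 0.001]
ft_force: [-7.5, -4.6, 10.1]
grip_width: 0.766
grasp_force: 29.0
```

Request:
{"api": "jog_arm", "payload": {"increments": [[0,0,0,0,0,0.1,-1],[0,0,0,0,0,0.2,-1],[0,0,0,0,0,0.3,-1],[0,0,0,0,0,0.4,-1],[0,0,0,0,0,0.49,-1]]}}

```text
clock: 22.28
position: [0.5401, 0.1468, 0.0973]
ee_rot: [0.817, 0.576, -0.001, 0.0]
ft_force: [-10.8, -6.4, 12.0]
grip_width: 0.763
grasp_force: 29.2
```

Request:
{"api": "jog_arm", "payload": {"increments": [[0,0,0,0,0,0.07,-1],[0,0,0,0,0,0.12,-1],[0,0,0,0,0,0.16,-1],[0,0,0,0,0,0.17,-1],[0,0,0,0,0,0.17,-1]]}}

```text
clock: 22.7
position: [0.5399, 0.1469, 0.0973]
ee_rot: [0.862, 0.507, -0.001, 0.0]
ft_force: [-11.9, -5.4, 14.4]
grip_width: 0.761
grasp_force: 29.2
```

```bash
python3 - <<'E'
from h import *
print(pose()); c=snap('wrist'); u,v=proj(c,[.5405,.147,.127]).astype(int); print(u,v)
u0=max(0,min(u-75,490));v0=max(0,min(v-75,330)); print(u0,v0); save(cv2.resize(c['color'][v0:v0+150,u0:u0+150],(600,600),interpolation=cv2.INTER_CUBIC),'d8.png')
E
```

```text
(np.float64(0.5398558248014732), np.float64(0.1469364171847633), np.float64(0.09726078713937661), np.float64(60.87213773423099))
314 344
239 269
```

View pics/d8.png

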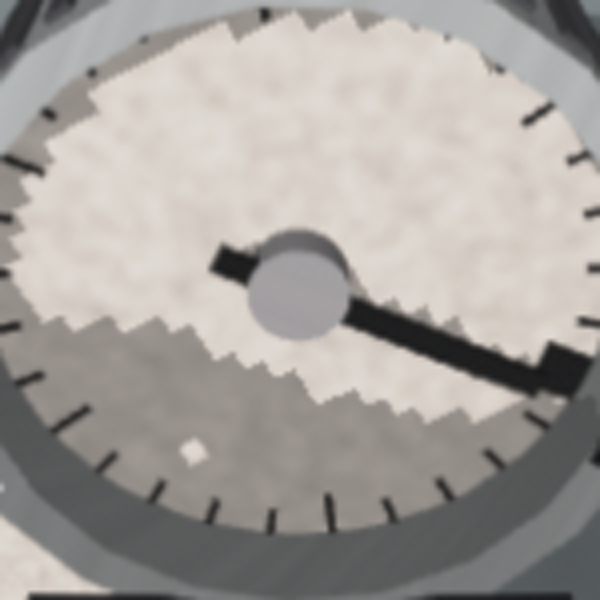

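The zero block's inner edge centre is about (546,366) and the pointer tip about (533,381), nearly aligned. I compute the small remainder with heights taken into account.

```bash
python3 - <<'E'
from h import *
c=load('wrist'); f=lambda a,b:(239+a/4,269+b/4)
P,Q=cloud(c,239,389,269,419)
hub=at_z(c,*f(300,295),.1275)[:2]; print('hub',hub)
m=(P[:,2]>.129)&(P[:,2]<.136)&(np.hypot(P[:,0]-.54,P[:,1]-.147)<.04); print('rim',cv2.minEnclosingCircle((P[m][:,:2]*1000).astype(np.float32)))
for C in (hub,np.array([.5405,.1471])):
    g=lambda p,z:(lambda d:(round(float(np.hypot(*d)),4),float(np.arctan2(d[1],d[0]))))(at_z(c,*f(*p),z)[:2]-C)
    z=g((546,366),.1228); z2=g((578,378),.1228); t=g((533,381),.1256); print(z,z2,t,'need cw',z[1]-t[1])
print(at_d(c,*f(540,382)),at_d(c,*f(565,370)))
# opposite ends of pointer direction
a=at_z(c,*f(222,258),.1256)[:2]; b=at_z(c,*f(533,381),.1256)[:2]; d=b-a; print('pointer dir',np.arctan2(d[1],d[0]))
E
```

```text
hub [0.54094808 0.14788052]
rim ((540.30224609375, 147.42242431640625), 33.27432632446289)
(0.025, -0.9383459569831267) (0.0283, -0.9357322352685996) (0.0233, -0.9550881025606263) need cw 0.016742145577499534
(0.0246, -0.90490076010378) (0.0279, -0.9062200809710569) (0.023, -0.9195471001316119) need cw 0.014646340027831939
[0.55506486 0.12893999 0.12635648] [0.55706382 0.12659542 0.12294147]
pointer dir -0.9331612796595511
```

The remainder is about 0.015 rad (0.4 mm), well within 2.5 mm. I release and retreat.

Request:
{"api": "jog_arm", "payload": {"increments": [[0,0,0,0,0,0.01,-1],[0,0,0,0,0,0.01,0.6],[0,0,0,0,0,0.01,0.8],[0,0,0,0,0,0.01,1],[0,0,0,0,0,0.01,1]]}}

```text
clock: 23.17
position: [0.5411, 0.1477, 0.0961]
ee_rot: [0.864, 0.503, 0.0, 0.0]
ft_force: [-0.2, 0.7, 0.7]
grip_width: 1.0
grasp_force: 0.0
```

Request:
{"api": "jog_arm", "payload": {"increments": [[0,0,0,0,0,0,1],[0,0,-0.02,0,0,0,1],[0,0,-0.05,0,0,0,1],[0,0,-0.09,0,0,0,1],[0,0,-0.12,0,0,0,1]]}}

```text
clock: 23.58
position: [0.5409, 0.1479, 0.2184]
ee_rot: [0.864, 0.503, 0.001, 0.0]
ft_force: [0.5, 0.8, 0.1]
grip_width: 1.002
grasp_force: 0.0
```

Request:
{"api": "jog_arm", "payload": {"increments": [[-0.03,0,-0.01,0,0,0,1],[-0.065,0,-0.02,0,0,0,1],[-0.09,0,-0.03,0,0,0,1],[-0.1,0,-0.03,0,0,0,1],[-0.1,0,-0.03,0,0,0,1]]}}

```text
clock: 24.0
position: [0.4912, 0.0583, 0.2464]
ee_rot: [0.865, 0.501, 0.0, 0.001]
ft_force: [0.1, -0.6, -0.9]
grip_width: 0.998
grasp_force: 0.0
```

```bash
python3 - <<'E'
from h import *
print(pose(),get_obs()['ft_force']); c=snap('wrist'); s=snap('scene'); u,v=proj(c,[.5405,.147,.127]).astype(int); print(u,v)
u0=max(0,min(u-50,540));v0=max(0,min(v-50,380)); print(u0,v0)
o=np.zeros((500,800,3),np.uint8); o[:,:500]=cv2.resize(c['color'][v0:v0+100,u0:u0+100],(500,500),interpolation=cv2.INTER_CUBIC); o[:300,500:]=cv2.resize(s['color'][130:280,250:400],(300,300),interpolation=cv2.INTER_CUBIC); save(o,'d9.png')
E
```

```text
(np.float64(0.4911638589909477), np.float64(0.05830062350078679), np.float64(0.24643919414992455), np.float64(60.17274718077699)) [ 0.10669817 -0.59341083 -0.89312657]
310 85
260 35
```

View pics/d9.png

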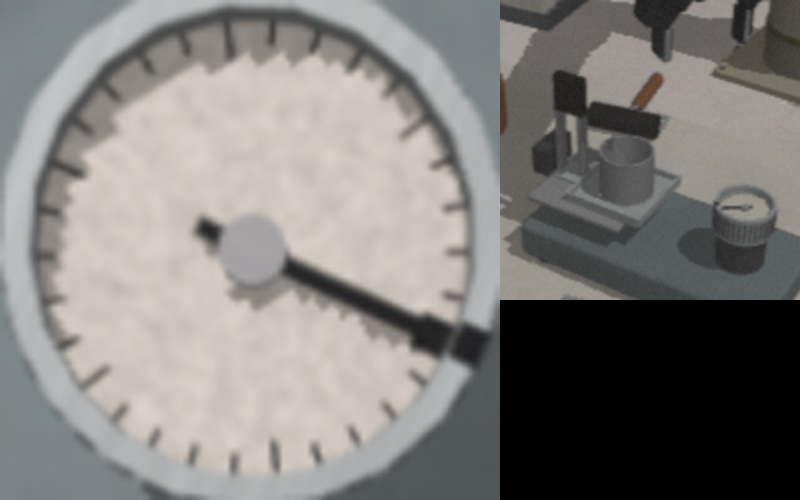

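The dial crop shows the pointer tip (420,325) meeting the zero block (432,333). The pot stands upright in the level tray at (626,170), and the gripper touches nothing, so I hand in.

```bash
python3 -c "
from workcell import workorder; print(workorder.hand_in())"
```

```text
the job is handed in; nothing more can be done
None
```

The job is handed in (no verdict was returned): tray level and centred on the platform, pot upright in its pan after a missed first grasp slid it about 18 mm on the table, bezel zero within about 0.4 mm of the pointer tip by my measurement, gripper clear.

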